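# Hold the spring clip gaping over a freshly seated menu board

### The job

Take the tall menu board out of the two-slot rack, stand it squarely and fully home in the empty slot of the single-slot counter stand and let it go. Then squeeze the spring clip open, lift it off the wooden menu stand, and hold it gaping astride the middle of the board's top edge, one lip on each side, a good centimetre below the edge and clear of the board, ready for a colleague to slip today's price slip under it: finish like that, still squeezing the clip open in the gripper. Leave the low board, the wooden stand, the jigger and the mill where they are, upright.

Things in the scene. Friction and masses are not known exactly. Their poses are not given: they have to be found in the camera images.
- menu_board: Tall menu board, 8 thick (x) x 84 wide (y) x 125 high mm: white panel in a plain metal frame with a cup drawn on both faces (the two faces are alike), 0.1 kg, loose. Starts upright in one of the two slots of the card rack, its lower 26 mm hidden. Origin: centre of its lower edge; z up along the board.
- menu_board_top (a point): Middle of the menu board's top edge, 125 mm above its lower edge (99 mm above the wooden base when seated in a slot).
- low_board: Low board of the same frame, 8 x 84 x 78 mm, loose, in the other slot of the rack; stays there. Origin: centre of its lower edge.
- card_rack: Fixed wooden block 110 (x) x 118 (y) x 34 mm with two slots, 52 mm apart, like the one in the counter stand (slots run along y). Origin: centre of its underside.
- counter_stand: Fixed wooden block 72 (x) x 118 (y) x 34 mm with one slot along its y, in the middle of its top: 10 mm wide (x), 87 mm long (y), 26 mm deep (its floor 8 mm above the worktop), mouth bevelled by 2 mm. Origin: centre of its underside.
- stand_slot (a point): Centre of the mouth of the counter stand's slot, 34 mm above the worktop; axes as the stand's.
- wood_stand: Loose wooden menu stand, 0.19 kg: foot 58 (x) x 86 (y) x 14 mm, upright plate 15 mm thick (x), 70 wide, its top 135 mm above the worktop, its mid-plane 8 mm to +x of the origin. The clip is parked on the plate's top edge. Origin: centre of the underside.
- clip: Steel spring clip, 0.06 kg, loose, 42 mm wide along its x, about 90 mm high: two levers on an 8 mm pivot rod. Origin: middle of the rod; z up to the handles, jaws at -z; jaws part and handles close along its y. Parked, the rod rests on the plate's top edge. Squeezed, the rubber-lipped jaws gape 36 mm and reach 38 mm below the rod's middle. Lift it off only when open.
- clip_handles (a point): Point midway between the clip's two flat handles (34 mm wide along x), 45 mm above the rod. The handles rise from the rod to 48 mm above it, leaning apart: about 46 mm over all at their ends when parked. Pinched along the clip's y they come upright and parallel (ends 51 mm up), 20 mm over all, and meet a stop; the spring takes 6 to 9 N at the ends, so a grip of 20 N opens it fully.
- clip_a_lip (a point): Inner face of one jaw's lip (mid-width), about 35 mm below the rod: the lip's lower edge lies 3 mm lower. On the clip's +y side.
- clip_b_lip (a point): The same on the other jaw, on the clip's -y side. The distance between the two lip points is the gape: about 16 mm parked, 36 mm squeezed fully.
- jigger: Steel double-cone measuring jigger, 47 mm wide, 78 mm high, loose bystander on the worktop. Origin: centre of its underside.
- mill_1: Small glass spice mill with a grey dome, 44 mm wide, 90 mm high, loose bystander on the worktop. Origin: centre of its underside.

How it is judged:
By the outcome, as a careful person would: the job done as asked, in the order asked, and still so for the second after the job is handed in, while the arm keeps its last pose, push and grip.
It also fails if it takes over 51 s, if anything falls off the work surface, if the arm or the gripper's body presses on something with over 40 N, if the wrist force passes 120 N, or if a joint passes its speed limit or range.

### The arm

A 6-joint arm with a two-finger parallel gripper is mounted at the origin on a cart in front of the work surface, level with it; the furniture and walls round the work are solid. World frame = base frame: x ahead of the robot, y to its left, z up, the work surface at z = 0. Lengths are in m, angles in rad, forces in N, time in s.
With the tool pointing down it reaches from about 0.4 to 0.825 m from the base axis. Payload 7 kg.
Tool frame: the origin (TCP) lies at the very end of the fingers, on their centre line; the grasp point (between the pads) lies 19 mm behind it (ctrl.pinch_z is the distance from the TCP to the grasp point, in m); z points along the fingers, y is the line along which they close (so a half turn about z gives the same grasp; the last joint's range is limited). The gripper opens to 85 mm and grips with 20 to 120 N. Pads are 22 mm wide; open, the fingers measure 114 mm over their backs; the gripper's body (76 mm by 85 mm) begins 54 mm behind the grasp point. The pads swing forward as they close: fully open they stand 13 mm farther back than shut.
Start: joints at [-1.036, 0.359, 0.012, 0, -1.224, -0.288], TCP at [0.165, -0.655, 0.231] pointing down, gripper open.
Joint ranges: [-3.07, 3.07], [-1.43, 2.12], [-1.02, 1.25], [-3.03, 1.67], [-3.05, -0], [-3.03, 3.03]. Speed limits (rad/s): [2.39, 2.39, 3.01, 3.14, 3.14, 3.14].

### API

Orientations are given as a rotation vector (axis times angle).
In Python, from cell import sensors, capture, ctrl gives the robot as it stands.
- The arm moves only by the tool apply_moves, never from a script. Its argument "targets" is a list that holds one entry, the list of rows, each a list of 7 numbers: the turn, a rotation vector about the world's x, y, z as a fraction of full scale, then the shift along the world's x, y, z as a fraction of full scale, then the opening, from -1 (shut) to 1 (fully open). In form: [[[rx, ry, rz, dx, dy, dz, hand], ...]]. A call has 1 to 20 rows; each row is the pose to reach, as a shift and turn from the pose commanded when the call began, turning the shorter way round; what a row does not reach only later rows make up. Full scale, the value 1, is 80 mm for a shift and 180 degrees for a turn. A row lasts 1/10 s, in which the tool goes at most 50 mm and 8.59 degrees, less where a joint would pass 70% of its speed; a pose out of reach is approached as far as the arm can. A call with a number of a shift or a turn outside -1 to 1 is refused whole. A call with a gripper value outside its range is refused whole. The fingers move at their own pace and stop on an object; the grip force is fixed at half the most. Time passes only in rows, so rows that repeat a pose let the fingers close. It gives the time, the measured TCP pose, the force, the opening and the grip force at its end, in the units of the state.
- sensors.get_state(): the state, without advancing time (a new reading comes with each control period).
- capture(name): name is "scene" or "top" or "wrist"; returns a dict with "image" (400x640x3 uint8, red, green, blue), "fx", "fy", "cx", "cy" (pixels), "R" (3x3) and "t" (3): a world point X has camera coordinates R X + t; the wrist camera has in their place "mount" (4x4, takes a point from camera to tool coordinates, whose origin is the TCP and whose axes are the flange's). Camera axes: x right, y down, z forward; pixel columns grow to the right and rows downward; lengths in m; the calibration is good to about 2 mm. A picture is of the moment at which its call begins: read the wrist's pose just before it. There is no depth.
- ctrl.finish_job(): hands the job in; it is judged then, once.
The state is a dict: "time": time; "joint_pos": joint angles; "joint_velocities": joint speeds; "joint_efforts": joint torques, N m; "ee_pos": TCP position; "ee_rot": TCP orientation; "force": force on the tool from outside, world axes, zero at the start; "ft_torque": the same for the moment, N m; "gripper_width": opening from 0.0 (shut) to 1.0 (fully open); "grip_force": force on a finger pad.
Only numpy, scipy, OpenCV 4.12 (cv2) and the standard library are available. Lean on these libraries where they do the work, as an engineer would, in place of code of your own. Each camera call takes 0.05 s, during which the arm holds its last target. There are 200 camera calls.

## Working session

There is one attempt and no reset: what is moved stays moved. The work goes in short steps, Python scripts to look and compute and a tool call to move; the robot and the scene stay as the last step left them, time stands still between calls to the robot, and variables do not carry over. Pictures are saved under pics/ and viewed, at most 10 in all, crops included, and the job is handed in when it is done.

Besides the shell and the picture viewer there is one more tool, called after ">>>" by a JSON object that holds its "api" and its "payload", one argument or row to a line. apply_moves: Moves the arm, as the interface text tells. Shift numbers are shares of 80 mm and turn numbers shares of 180 degrees, none past 1 either way. Its arguments: {"type":"object","properties":{"targets":{"type":"array","items":{"type":"array","items":{"type":"array","items":{"type":"number","minimum":-1,"maximum":1}}}}},"required":["targets"]}

```bash
ls; mkdir -p pics; python3 - <<'E'
from cell import sensors,capture,ctrl
import cv2,pickle
s=sensors.get_state();print(s, ctrl.pinch_z)
d={}
for n in("scene","top","wrist"):
    c=capture(n);d[n]=c
    cv2.imwrite(f"pics/{n}0.png",c["image"][:,:,::-1])
    print(n,{k:v for k,v in c.items() if k!="image"})
pickle.dump((s,d),open("c0.pkl","wb"))
E
```

```text
pics
{'time': 0.0, 'joint_pos': array([-1.03592995e+00,  3.59385774e-01,  1.10615357e-02, -3.35315178e-04,
       -1.22408604e+00, -2.88103058e-01]), 'joint_velocities': array([-0.00101584,  0.00011276, -0.00013411, -0.0012795 ,  0.00019632,
        0.00110959]), 'joint_efforts': array([ 5.64505681e-04, -5.83317375e+01,  2.93399942e+01,  6.93616837e+00,
       -6.37334335e-03,  6.14970304e-05]), 'ee_pos': array([ 0.16473715, -0.65409972,  0.23036823]), 'ee_rot': array([ 3.86410212e-01, -3.11737789e+00, -2.52135349e-03]), 'force': array([-0.27510513,  0.49346682,  0.01446328]), 'ft_torque': array([-0.03601184,  0.04266533,  0.03291347]), 'grip_force': 0.0, 'gripper_width': 1.001894352245216} 0.0187
scene {'fx': 444.9205032809375, 'fy': 444.9205032809375, 'cx': 319.40480738774835, 'cy': 199.4017617893217, 'R': array([[-0.62041145, -0.78412202,  0.01556563],
       [-0.4058186 ,  0.30398097, -0.86192043],
       [ 0.67111914, -0.54106212, -0.50680458]]), 't': array([0.28957461, 0.32692143, 0.73601885])}
top {'fx': 492.87941978957247, 'fy': 492.87941978957247, 'cx': 320.6219290455797, 'cy': 199.44319712645134, 'R': array([[ 1.48036133e-04, -9.99998778e-01,  1.55619586e-03],
       [-9.94521841e-01, -3.09892391e-04, -1.04528517e-01],
       [ 1.04528871e-01, -1.53219677e-03, -9.94520672e-01]]), 't': array([-0.03274838,  0.52954441,  1.45189926])}
wrist {'fx': 349.621387792725, 'fy': 349.621387792725, 'cx': 327.16457727336115, 'cy': 200.66914383478235, 'mount': array([[-1.32234428e-03, -9.48426449e-01, -3.16994515e-01,
         8.22183780e-02],
       [ 9.99998999e-01, -1.41362075e-03,  5.79579523e-05,
         2.68353416e-04],
       [-5.03078879e-04, -3.16994121e-01,  9.48427369e-01,
        -1.42420734e-01],
       [ 0.00000000e+00,  0.00000000e+00,  0.00000000e+00,
         1.00000000e+00]])}
```

View pics/scene0.png

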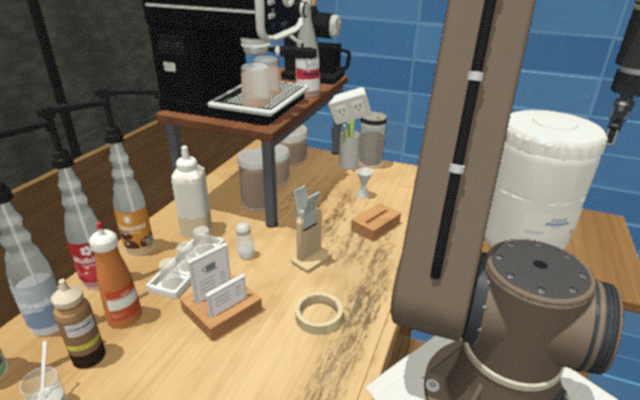

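View pics/top0.png

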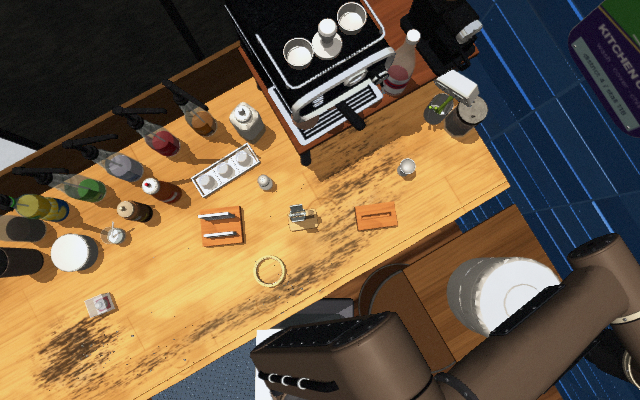

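The scene view shows the rack at (222,305) with the tall board behind the low one, the wooden stand with clip at (310,230), and the counter stand at (377,220). In the top view they are at (221,226), (302,217) and (376,217). The mill is at (265,183) and the jigger at (407,167). I'll enlarge the top view next.

```bash
python3 - <<'E'
import cv2,pickle,numpy as np
s,d=pickle.load(open("c0.pkl","rb"))
a=d["top"]["image"][150:260,190:420,::-1]; b=d["scene"]["image"][175:340,175:410,::-1]
a=cv2.resize(a,None,fx=3.4,fy=3.4,interpolation=3)
cv2.imwrite("pics/top0c.png",a)
cv2.imwrite("pics/scene0c.png",cv2.resize(b,None,fx=3.4,fy=3.4,interpolation=3))
E
```

```text
(no output)
```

View pics/top0c.png

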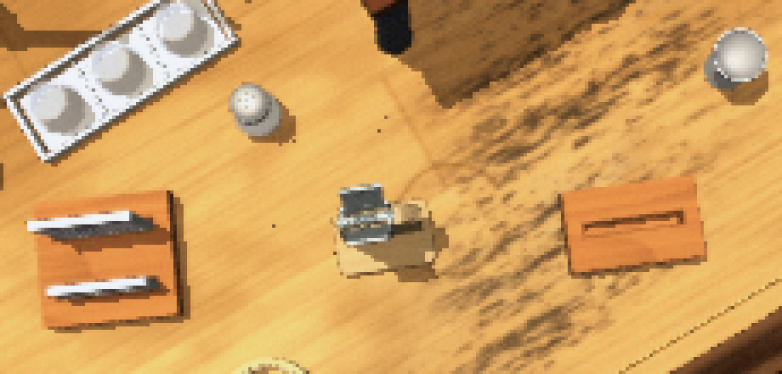

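View pics/scene0c.png

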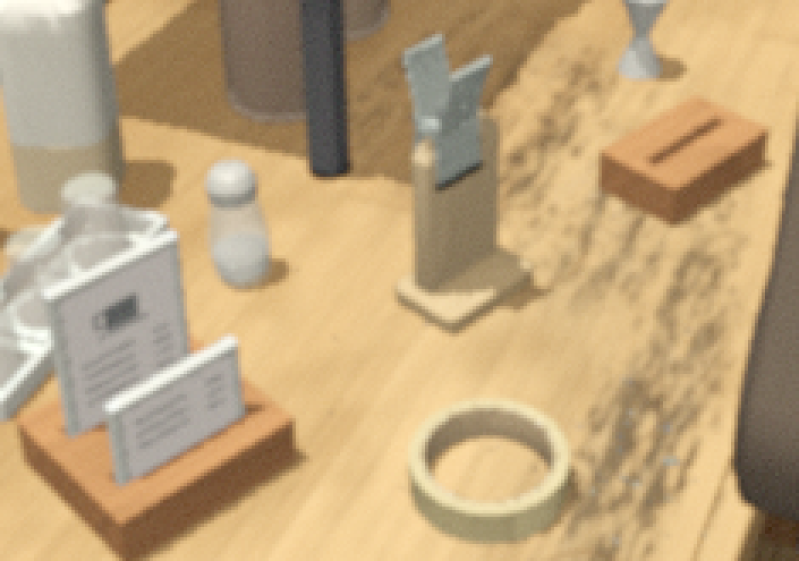

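```bash
cat > h.py <<'E'
import numpy as np,cv2
from scipy.spatial.transform import Rotation as Ro
from scipy.optimize import least_squares
def cam(c,s=None):
    K=np.array([[c["fx"],0,c["cx"]],[0,c["fy"],c["cy"]],[0,0,1]])
    if "R" in c: return K,np.array(c["R"]),np.array(c["t"])
    T=np.eye(4);T[:3,:3]=Ro.from_rotvec(s["ee_rot"]).as_matrix();T[:3,3]=s["ee_pos"]
    M=np.linalg.inv(T@c["mount"]);return K,M[:3,:3],M[:3,3]
def proj(C,X):
    K,R,t=C;p=(np.atleast_2d(X)@R.T+t)@K.T;return p[:,:2]/p[:,2:]
def ray(C,uv,z):
    K,R,t=C;uv=np.atleast_2d(uv);z=np.broadcast_to(z,len(uv))
    d=np.c_[uv,np.ones(len(uv))]@np.linalg.inv(K).T@R;o=-R.T@t
    return o+d*((z-o[2])/d[:,2])[:,None]
def fit(C,uv,L,x0):
    """planar pose (x,y,yaw) from local points L seen at uv"""
    f=lambda p:(proj(C,np.array(L)@Ro.from_euler("z",p[2]).as_matrix().T+[p[0],p[1],0])-uv).ravel()
    r=least_squares(f,x0);return r.x,np.abs(r.fun).max()
E
python3 - <<'E'
from h import *
import pickle
s,d=pickle.load(open("c0.pkl","rb"))
C=cam(d["top"]); q=lambda *p:np.array(p)/3.4+[190,150]-0.35
st=q((559,193),(695,176),(706,257),(570,273)); print("stand",ray(C,st,.034).round(3))
rk=q((38,205),(167,190),(182,312),(42,328)); print("rack",ray(C,rk,.034).round(3))
L=lambda a,b:[[a,b,.034],[a,-b,.034],[-a,-b,.034],[-a,b,.034]]
print(fit(C,st,L(.036,.059),[.55,-.13,0]));print(fit(C,rk,L(.055,.059),[.55,.3,0]))
print("tallboard top",ray(C,q((27,223),(130,211)),.133).round(4),"low",ray(C,q((47,294),(158,280)),.086).round(4))
print("clip handles",ray(C,q((342,187),(381,184),(346,243),(388,238)),.187).round(4))
print("foot",ray(C,q((340,277),(438,262)),.014).round(4), "mill",ray(C,q((252,95)),.085),"jig",ray(C,q((740,52)),.078))
print(proj(C,[[.55,.0,.0]]))
E
```

```text
stand [[ 0.508 -0.132  0.034]
 [ 0.523 -0.252  0.034]
 [ 0.452 -0.261  0.034]
 [ 0.438 -0.142  0.034]]
rack [[0.497 0.325 0.034]
 [0.511 0.212 0.034]
 [0.404 0.197 0.034]
 [0.39  0.318 0.034]]
(array([ 0.48017731, -0.19669408,  0.12167552]), np.float64(0.43789123494713067))
(array([0.45041291, 0.26284668, 0.10769356]), np.float64(0.945551360863476))
tallboard top [[0.4743 0.3092 0.133 ]
 [0.4841 0.2253 0.133 ]] low [[0.4179 0.3025 0.086 ]
 [0.4296 0.2094 0.086 ]]
clip handles [[0.4988 0.0489 0.187 ]
 [0.5012 0.0182 0.187 ]
 [0.4547 0.0454 0.187 ]
 [0.4586 0.0125 0.187 ]]
foot [[ 0.4351  0.0606  0.014 ]
 [ 0.4484 -0.0262  0.014 ]] mill [[0.58716998 0.13225476 0.085     ]] jig [[ 0.62571212 -0.2857952   0.078     ]]
[[309.9547904  193.74745228]]
```

```bash
python3 - <<'E'
from h import *
import pickle
s,d=pickle.load(open("c0.pkl","rb"))
A,B=cam(d["top"]),cam(d["scene"])
P=lambda C:C[0]@np.c_[C[1],C[2]]
for n,a,b in (("jug lid",(520,280),(555,125)),("tablecorner",(305,155),(270,125)),("clip rod L",(190+343/3.4,150+222/3.4),(175+425/3.4,175+130/3.4))):
    X=cv2.triangulatePoints(P(A),P(B),np.array(a,float),np.array(b,float));X=X[:3,0]/X[3];print(n,X.round(3),proj(A,X).round(),proj(B,X).round())
T=s["ee_pos"];print(proj(A,T),proj(B,T))
E
```

```text
jug lid [ 0.281 -0.537  0.268] [[525. 290.]] [[542. 125.]]
tablecorner [0.619 0.014 0.285] [[302. 153.]] [[275. 125.]]
clip rod L [0.474 0.05  0.139] [[291. 215.]] [[300. 213.]]
[[567.54846712 335.20473093]] [[608.36605133 143.0238358 ]]
```

View pics/wrist0.png

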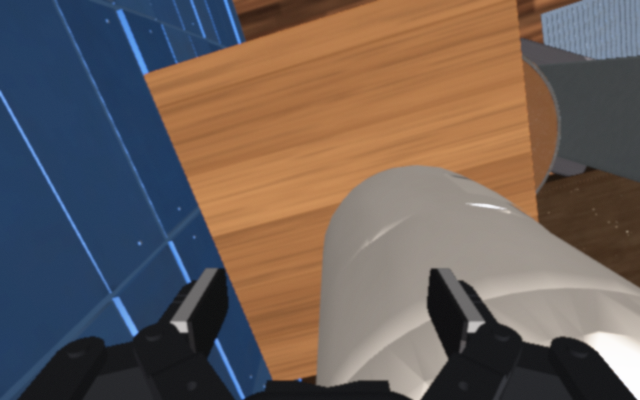

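The wrist view shows the white jug right beside the gripper, centred near (430,280). I'll go straight up before swinging.

>>> {"api": "apply_moves", "payload": {
  "targets": [
    [[0,0,0,0,0,0.3,1],[0,0,0,0,0,0.6,1],[0,0,0,0,0,1,1]]
  ]
}}

```text
time: 0.45
ee_pos: [0.1647, -0.6538, 0.3105]
ee_rot: [0.386, -3.117, -0.005]
force: [0.3, 0.5, -0.8]
gripper_width: 1.001
grip_force: 0.0
```

>>> {"api": "apply_moves", "payload": {
  "targets": [
    [[0,0,0,0,0,0.4,1],[0,0,0,0,0,0.8,1],[0,0,0,0,0,1,1]]
  ]
}}

```text
time: 0.75
ee_pos: [0.1648, -0.655, 0.3945]
ee_rot: [-0.387, 3.117, -0.005]
force: [-0.5, -1.3, -0.3]
gripper_width: 1.0
grip_force: 0.0
```

>>> {"api": "apply_moves", "payload": {
  "targets": [
    [[0,0,0.02,0.15,0.25,0,1],[0,0,0.05,0.3,0.5,0,1],[0,0,0.07,0.45,0.75,0,1],[0,0,0.1,0.6,1,0,1]]
  ]
}}

```text
time: 1.15
ee_pos: [0.2132, -0.5736, 0.3909]
ee_rot: [0.873, -3.018, -0.001]
force: [-0.6, -0.4, 1.1]
gripper_width: 1.003
grip_force: 0.0
```

>>> {"api": "apply_moves", "payload": {
  "targets": [
    [[0,0,0.02,0.15,0.25,0,1],[0,0,0.04,0.3,0.5,0,1],[0,0,0.07,0.45,0.75,0,1],[0,0,0.09,0.6,1,0,1]]
  ]
}}

```text
time: 1.55
ee_pos: [0.2612, -0.4935, 0.391]
ee_rot: [1.291, -2.864, -0.001]
force: [1.0, -0.5, -0.4]
gripper_width: 1.0
grip_force: 0.0
```

>>> {"api": "apply_moves", "payload": {
  "targets": [
    [[0,0,0.02,0.15,0.25,0,1],[0,0,0.04,0.3,0.5,0,1],[0,0,0.07,0.45,0.75,0,1],[0,0,0.09,0.6,1,0,1]]
  ]
}}

```text
time: 1.95
ee_pos: [0.3091, -0.4135, 0.3911]
ee_rot: [-1.682, 2.653, 0.001]
force: [0.9, -0.3, 0.4]
gripper_width: 1.0
grip_force: 0.0
```

>>> {"api": "apply_moves", "payload": {
  "targets": [
    [[0,0,0.02,0.2,0.25,-0.1,1],[0,0,0.04,0.45,0.5,-0.3,1],[0,0,0.07,0.7,0.75,-0.5,1],[0,0,0.09,0.9,1,-0.7,1]]
  ]
}}

```text
time: 2.35
ee_pos: [0.3816, -0.3335, 0.3345]
ee_rot: [-2.039, 2.39, 0.0]
force: [0.9, -0.3, 0.5]
gripper_width: 1.001
grip_force: 0.0
```

>>> {"api": "apply_moves", "payload": {
  "targets": [
    [[0,0,0.02,0.2,0.2,-0.2,1],[0,0,0.04,0.4,0.4,-0.4,1],[0,0,0.07,0.6,0.6,-0.6,1],[0,0,0.09,0.8,0.8,-0.8,1],[0,0,0.09,0.8,0.8,-0.8,1]]
  ]
}}

```text
time: 2.85
ee_pos: [0.4451, -0.2686, 0.2687]
ee_rot: [2.355, -2.078, -0.006]
force: [-0.4, -0.3, 0.2]
gripper_width: 0.999
grip_force: 0.0
```

```bash
cat > snap.py <<'E'
import sys,pickle,cv2
from cell import sensors,capture
def snap(n,which="wrist"):
    s=sensors.get_state();c=capture(which);pickle.dump((s,c),open(n+".pkl","wb"))
    cv2.imwrite(f"pics/{n}.png",c["image"][:,:,::-1]);print(s["time"],s["ee_pos"],s["ee_rot"],s["joint_pos"].round(2));return s,c
if __name__=="__main__": snap(sys.argv[1],*sys.argv[2:])
E
python3 snap.py w1
```

```text
2.85 [ 0.44507706 -0.26862685  0.26868005] [ 2.35464576 -2.07793363 -0.00603969] [-0.17  0.08 -0.26 -0.   -1.23  0.29]
```

View pics/w1.png

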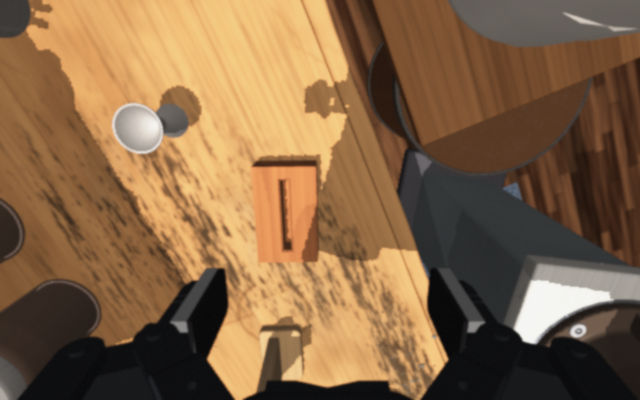

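The wrist view shows the counter stand's top face with corners at about (250,166), (318,163), (317,261) and (259,263). Its slot runs (284,180)-(288,250), and the jigger is at (138,130). I'll fit the stand and move on to the rack.

```bash
python3 - <<'E'
from h import *
import pickle
s,c=pickle.load(open("w1.pkl","rb"));C=cam(c,s)
for p in ([.480,-.197,.1217],[.483,-.2,.12]):
  R=Ro.from_euler("z",p[2]).as_matrix()
  for n,L in (("top",[[.036,.059,.034],[.036,-.059,.034],[-.036,-.059,.034],[-.036,.059,.034]]),("slot",[[0,.0435,.034],[0,-.0435,.034]])):
    print(n,proj(C,np.array(L)@R.T+[p[0],p[1],0]).round(1).tolist())
im=c["image"][150:280,235:335]
g=cv2.resize(cv2.cvtColor(im,cv2.COLOR_RGB2BGR),None,fx=4.5,fy=4.5,interpolation=3)
cv2.imwrite("pics/w1c.png",g)
E
```

```text
top [[260.2, 263.6], [253.8, 168.3], [319.2, 168.4], [319.7, 263.6]]
slot [[289.6, 252.1], [287.0, 181.9]]
top [[257.8, 261.1], [251.4, 165.3], [316.9, 165.5], [317.4, 261.2]]
slot [[287.2, 249.5], [284.6, 179.0]]
```

View pics/w1c.png

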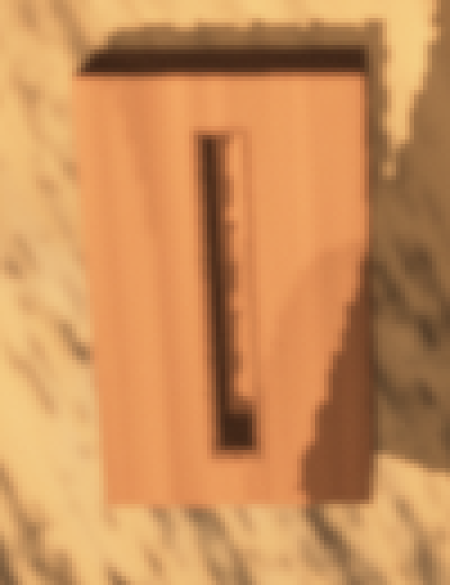

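>>> {"api": "apply_moves", "payload": {
  "targets": [
    [[0,0,0,0.1,0.3,0,1],[0,0,0,0.2,0.6,0,1],[0,0,0,0.3,1,0,1]]
  ]
}}

```text
time: 3.2
ee_pos: [0.4689, -0.1908, 0.2719]
ee_rot: [-2.349, 2.086, -0.001]
force: [1.2, 0.0, 0.1]
gripper_width: 0.999
grip_force: 0.0
```

>>> {"api": "apply_moves", "payload": {
  "targets": [
    [[0,0,0,0,0.3,0,1],[0,0,0,0,0.6,0,1],[0,0,0,0,1,0,1],[0,0,0,0,1,0,1]]
  ]
}}

```text
time: 3.6
ee_pos: [0.4689, -0.1088, 0.2723]
ee_rot: [-2.352, 2.081, -0.001]
force: [-0.5, -0.1, -0.3]
gripper_width: 1.0
grip_force: 0.0
```

```bash
python3 snap.py w2
```

```text
3.6 [ 0.46888395 -0.10883037  0.27226505] [-2.35172580e+00  2.08080261e+00 -1.49470236e-03] [ 0.18  0.01 -0.33 -0.   -1.23 -0.06]
```

>>> {"api": "apply_moves", "payload": {
  "targets": [
    [[0,0,0,0,0.3,0,1],[0,0,0,0,0.6,0,1],[0,0,0,0,1,0,1]]
  ]
}}

```text
time: 3.95
ee_pos: [0.4689, -0.0312, 0.2718]
ee_rot: [-2.349, 2.086, -0.001]
force: [1.0, 0.3, -0.1]
gripper_width: 0.998
grip_force: 0.0
```

>>> {"api": "apply_moves", "payload": {
  "targets": [
    [[0,0,0,0,0.3,0,1],[0,0,0,0,0.6,0,0.7],[0,0,0,0,1,0,0.4],[0,0,0,0,1,0,0.2]]
  ]
}}

```text
time: 4.35
ee_pos: [0.4694, 0.0508, 0.2717]
ee_rot: [-2.352, 2.082, -0.001]
force: [-0.6, -0.1, 0.7]
gripper_width: 0.605
grip_force: 0.0
```

>>> {"api": "apply_moves", "payload": {
  "targets": [
    [[0,0,0,0,0.3,0,0.2],[0,0,0,0,0.6,0,0.2],[0,0,0,0,1,0,0.2],[0,0,0,0,1,0,0.2]]
  ]
}}

```text
time: 4.75
ee_pos: [0.4696, 0.1306, 0.2715]
ee_rot: [-2.352, 2.082, -0.0]
force: [-0.1, 0.2, -0.1]
gripper_width: 0.598
grip_force: 0.0
```

```bash
python3 snap.py w3
```

```text
4.75 [0.46955815 0.13064384 0.27150838] [-2.35191287e+00  2.08212722e+00 -3.58644986e-04] [ 0.68  0.02 -0.32  0.   -1.23 -0.55]
```

>>> {"api": "apply_moves", "payload": {
  "targets": [
    [[0,0,0,0,0.3,0,0.2],[0,0,0,0,0.7,0,0.2],[0,0,0,0,0.7,0,0.2],[0,0,0,0,0.7,0,0.2]]
  ]
}}

```text
time: 5.2
ee_pos: [0.4691, 0.1846, 0.2713]
ee_rot: [2.351, -2.083, 0.0]
force: [-0.6, -0.2, -0.3]
gripper_width: 0.605
grip_force: 0.0
```

```bash
python3 - <<'E'
from h import *
import pickle
from snap import snap
s,c=snap("w4");C=cam(c,s)
s1,c1=pickle.load(open("w1.pkl","rb"));C1=cam(c1,s1)
q=np.array([(106,503),(76,73),(370,73),(374,502)])/4.5+[235,150]-.4
print(fit(C1,q,[[.036,.059,.034],[.036,-.059,.034],[-.036,-.059,.034],[-.036,.059,.034]],[.48,-.2,.12]))
s2,c2=pickle.load(open("w2.pkl","rb"));C2=cam(c2,s2)
u=proj(C2,[[.478,.031,.187]])[0];print("clip in w2",u)
u4=proj(C,[[.479,.267,.133],[.424,.256,.086]]);print(u4)
a=c2["image"][200:400,150:450,::-1];b=c["image"][40:400,130:500,::-1]
cv2.imwrite("pics/comp.png",np.hstack([cv2.resize(b,None,fx=1.6,fy=1.6,interpolation=3)[:576],cv2.copyMakeBorder(a[:,60:260],0,376,0,0,0)]))
E
```

```text
5.2 [0.46911143 0.18460931 0.27129929] [ 2.35116031e+00 -2.08292475e+00  1.63515350e-04] [ 0.77  0.05 -0.29  0.   -1.23 -0.64]
(array([ 0.48275651, -0.19965066,  0.12301238]), np.float64(0.19843126264169086))
clip in w2 [294.86823677 366.44376852]
[[304.79399329 271.6984425 ]
 [361.633614   244.72823118]]
```

View pics/comp.png

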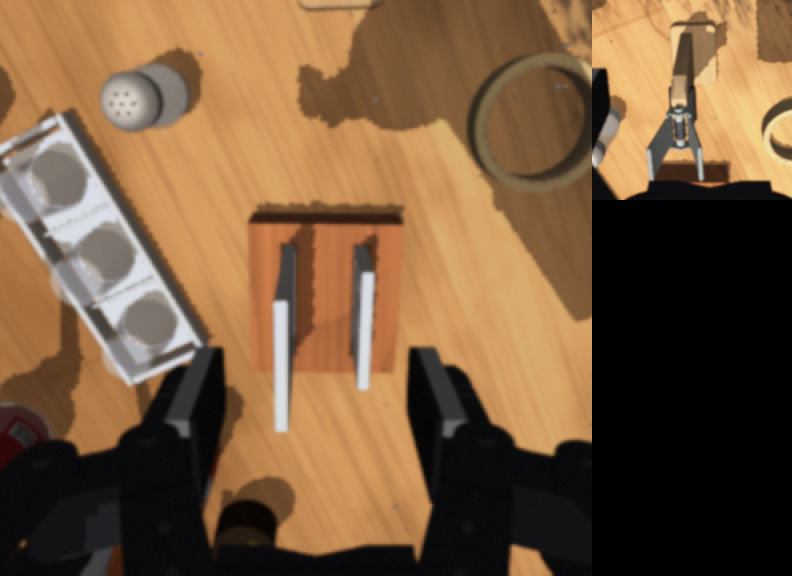

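The picture (scale 1.6, offset (130,40)) shows the tall board's top edge from (280.5,301) to (281.5,431). The low board runs (367,273)-(363,388), and the rack corners are at (249,222), (403,220), (395,372) and (257,372). In the inset, the clip rod is near (680,125) with its handles at (650,165) and (700,170).

```bash
python3 - <<'E'
from h import *
import pickle
s,c=pickle.load(open("w4.pkl","rb"));C=cam(c,s)
q=lambda *p:np.array(p)/1.6+[130,40]-.2
print(fit(C,q((257,372),(249,222),(403,220),(395,372)),[[.055,.059,.034],[.055,-.059,.034],[-.055,-.059,.034],[-.055,.059,.034]],[.45,.26,.12]))
for z,p in ((.133,((280.5,301),(281.5,431))),(.086,((366.5,273),(363.5,388)))):
    X=ray(C,q(*p),z);d=X[0]-X[1];print(X.round(4),X.mean(0).round(4),np.linalg.norm(d),np.arctan2(d[0],-d[1]))
R=Ro.from_rotvec(s["ee_rot"]).as_matrix();print("tool y",R[:,1],np.arctan2(-R[1,1],-R[0,1]))
s2,c2=pickle.load(open("w2.pkl","rb"));C2=cam(c2,s2)
print("rod",ray(C2,np.array([[680-592+210,125+200]]),.139))
E
```

```text
(array([0.45157234, 0.26167567, 0.12604674]), np.float64(1.6751683166122007))
[[0.483  0.2241 0.133 ]
 [0.4741 0.3068 0.133 ]] [0.4786 0.2654 0.133 ] 0.08311746340966035 0.1066180487071648
[[0.4324 0.2191 0.086 ]
 [0.4223 0.3005 0.086 ]] [0.4273 0.2598 0.086 ] 0.08203306881489579 0.12376769607764034
tool y [-9.92707601e-01 -1.20546800e-01  2.97198041e-04] 0.12084068635913975
rod [[0.47957457 0.02828829 0.139     ]]
```

>>> {"api": "apply_moves", "payload": {
  "targets": [
    [[0,0,0,0.04,0.3,-0.1,0.2],[0,0,0,0.08,0.6,-0.4,0.2],[0,0,0,0.12,1,-0.8,0.2],[0,0,0,0.12,1,-1,0.2],[0,0,0,0.12,1,-1,0.2]]
  ]
}}

```text
time: 5.75
ee_pos: [0.4776, 0.2637, 0.1888]
ee_rot: [2.347, -2.08, -0.001]
force: [-0.5, -0.5, 0.4]
gripper_width: 0.603
grip_force: 0.0
```

>>> {"api": "apply_moves", "payload": {
  "targets": [
    [[0,0,0,0,0,-0.2,0.2],[0,0,0,0,0,-0.4,0.2],[0,0,0,0,0,-0.5,0.2],[0,0,0,0,0,-0.5,0.2]]
  ]
}}

```text
time: 6.15
ee_pos: [0.4786, 0.2644, 0.1514]
ee_rot: [2.35, -2.084, 0.0]
force: [-0.3, 0.3, -0.2]
gripper_width: 0.596
grip_force: 0.0
```

```bash
python3 - <<'E'
from h import *
from snap import snap
s,c=snap("w5");C=cam(c,s)
print(proj(C,[[.483,.2241,.133],[.4741,.3068,.133]]))
cv2.imwrite("pics/w5c.png",cv2.resize(c["image"][100:400,150:500,::-1],None,fx=1.6,fy=1.6))
E
```

```text
6.15 [0.47855294 0.26435067 0.15139801] [ 2.35016162e+00 -2.08365535e+00  1.31179569e-04] [ 0.86  0.22 -0.38  0.   -0.97 -0.74]
[[326.58746186 174.66948438]
 [324.91722993 321.9794452 ]]
```

```bash
python3 - <<'E'
import pickle
s,c=pickle.load(open("w5.pkl","rb"));g=c["image"].min(2)
for r in range(170,340,12): print(r,g[r,300:352:2])
E
```

```text
170 [65 47 41 41 42 38 36 36 37 42 59 64 64 63 64 64 61 46 37 37 39 38 39 40
 39 38]
182 [ 69  72  75  77  75  73  70  71  69  80 121 132 133 133 135 135 127  84
  40  38  40  38  41  39  43  53]
194 [ 69  72  74  76  76  72  72  73  69  81 122 133 132 134 135 135 125  79
  39  38  38  39  40  40  44  66]
206 [ 69  72  75  75  75  73  70  71  70  83 121 131 132 133 135 134 120  67
  39  40  39  38  40  40  43  64]
218 [ 68  71  73  74  74  73  71  72  69  83 122 131 132 133 134 133 118  62
  39  38  38  40  40  43  57  63]
230 [ 67  70  72  74  74  73  71  72  70  82 124 132 132 133 134 131 113  58
  39  37  46  59  66  66  64  62]
242 [ 67  69  71  72  72  72  72  72  69  86 123 130 131 132 133 130 111  69
  65  65  66  67  68  66  65  63]
254 [ 67  68  70  71  72  73  72  73  77 151 220 221 213 203 196 149 107  71
  65  65  67  68  69  68  67  65]
266 [ 80  79  82  83  86  87  85  88  91 153 220 224 224 225 224 221 168  96
  92  87  86  88  88  88  88  88]
278 [ 82  85  85  82  81  85  88  91  94 155 219 224 224 224 223 221 161  91
  89  91  94  92  89  87  91  89]
290 [ 81  82  84  87  92  92  89  86  91 155 220 224 223 224 223 215 152  98
  98  98  94  90  94  96  94  93]
302 [ 82  85  86  85  85  87  93  96 100 160 220 223 223 224 223 209 141  98
  96  98  98  98  98  93  89  93]
314 [ 80  84  86  85  87  90  89  88  92 158 220 224 224 224 223 202 126  96
  94  95  96  96  97  98  99  98]
326 [85 81 80 86 88 87 86 89 91 90 88 88 92 96 99 99 96 90 90 93 93 95 95 96
 96 95]
338 [82 83 86 86 83 80 84 88 88 86 87 90 89 87 89 93 96 98 98 95 90 89 91 94
 94 95]
```

>>> {"api": "apply_moves", "payload": {
  "targets": [
    [[0,0,0,0,0,-0.3,0.2],[0,0,0,0,0,-0.6,0],[0,0,0,0,0,-0.72,-0.3],[0,0,0,0,0,-0.72,-0.6],[0,0,0,0,0,-0.72,-0.8],[0,0,0,0,0,-0.72,-1],[0,0,0,0,0,-0.72,-1],[0,0,0,0,0,-0.72,-1]]
  ]
}}

```text
time: 7.0
ee_pos: [0.4792, 0.2661, 0.095]
ee_rot: [-2.351, 2.081, -0.001]
force: [-0.8, 0.2, 7.0]
gripper_width: 0.084
grip_force: 60.2
```

>>> {"api": "apply_moves", "payload": {
  "targets": [
    [[0,0,0,0,0,0.1,-1],[0,0,0,0,0,0.3,-1],[0,0,0,0,0,0.5,-1],[0,0,0,0,0,0.75,-1],[0,0,0,0,0,1,-1]]
  ]
}}

```text
time: 7.5
ee_pos: [0.4781, 0.2651, 0.1747]
ee_rot: [2.351, -2.083, -0.0]
force: [0.2, 0.7, -0.7]
gripper_width: 0.085
grip_force: 59.2
```

>>> {"api": "apply_moves", "payload": {
  "targets": [
    [[0,0,0,0,0,0.3,-1],[0,0,0,0,0,0.6,-1],[0,0,0,0,-0.1,1,-1]]
  ]
}}

```text
time: 7.8
ee_pos: [0.4776, 0.2572, 0.254]
ee_rot: [2.351, -2.081, -0.001]
force: [1.0, -0.1, -1.2]
gripper_width: 0.083
grip_force: 59.2
```

>>> {"api": "apply_moves", "payload": {
  "targets": [
    [[0,0,0,0,-0.1,0.3,-1],[0,0,0,0,-0.3,0.6,-1],[0,0,0,0,-0.6,0.7,-1],[0,0,0,0,-0.9,0.7,-1]]
  ]
}}

```text
time: 8.2
ee_pos: [0.4786, 0.185, 0.3118]
ee_rot: [-2.351, 2.08, -0.001]
force: [0.4, 0.7, -0.5]
gripper_width: 0.087
grip_force: 59.3
```

```bash
python3 - <<'E'
from h import *
from snap import snap
s,c=snap("w6");C=cam(c,s)
R=Ro.from_rotvec(s["ee_rot"]).as_matrix();t=s["ee_pos"]
top=t+R@[0,0,-.0385]; print(proj(C,[top+R@[.042,0,0],top-R@[.042,0,0]]), s["gripper_width"])
g=c["image"].min(2)
for r in range(150,340,10): print(r,g[r,304:350:2])
E
```

```text
8.2 [0.47860402 0.18500643 0.31176674] [-2.35060932e+00  2.08033780e+00 -6.83697447e-04] [ 0.75  0.04 -0.21  0.   -1.32 -0.63]
[[325.0839726  214.30329481]
 [325.76919899 413.86628941]] 0.08651698263819066
150 [104 104 106 106 108 108 106 103  99  73  65  65  66  65  66  80  92  95
  94  95  96  95  92]
160 [88 79 71 74 76 85 96 94 74 65 66 66 65 66 64 64 70 70 80 86 84 79 69]
170 [33 35 35 31 28 30 28 31 52 65 67 67 67 66 65 60 37 24 25 24 25 24 22]
180 [74 79 81 75 74 77 77 67 64 67 67 67 66 66 65 65 65 72 73 72 74 74 69]
190 [72 78 79 75 72 63 41 53 64 67 67 65 66 67 65 66 64 68 72 72 73 72 70]
200 [73 77 78 76 73 61 45 60 65 66 66 65 65 64 65 66 64 65 71 72 72 72 69]
210 [72 76 77 74 71 63 54 62 66 67 67 66 65 66 66 66 64 62 68 71 73 70 68]
220 [ 69  75  77  74  71  66  88 123 135 135 137 139 139 137 136 136 133 112
  76  72  74  71  69]
230 [ 72  74  75  74  73  65  83 121 132 131 134 132 134 134 135 135 130 109
  70  62  65  63  60]
240 [ 69  74  75  73  72  64  82 119 131 133 133 131 133 135 135 135 129 106
  71  63  67  65  63]
250 [ 70  71  74  73  74  74  85 117 131 132 133 131 132 134 135 133 128 104
  69  66  69  68  64]
260 [ 61  56  55  56  57  49  71 116 131 132 133 132 133 135 134 134 127  98
  56  56  55  56  56]
270 [ 56  57  56  56  55  40  67 115 131 132 131 132 133 134 134 133 127  96
  48  53  56  55  55]
280 [ 56  56  56  56  53  28  63 113 130 131 131 131 132 135 134 133 126  90
  33  50  56  56  56]
290 [ 55  56  55  55  44  19  61 112 131 131 132 132 133 133 134 132 124  87
  28  40  56  56  55]
300 [ 25  56  98 111  84  26  48 108 130 130 132 132 133 134 133 132 123  82
  29  72 110 103  67]
310 [ 11  10   8  10  15  20  47 107 130 130 130 131 133 134 132 131 119  71
  23  15  11   8  10]
320 [ 11   9  11  10  13  19  45 105 130 130 130 132 133 132 132 130 117  67
  22  13   8   9  10]
330 [ 10   9  10  10  11  19  42 104 129 130 131 131 133 134 132 130 115  58
  21  14  10  11   9]
```

The board is held; after the grasp it reads about 0.014 rad less yaw than the tool. I'll carry it over to the counter stand.

>>> {"api": "apply_moves", "payload": {
  "targets": [
    [[0,0,0,0,-0.3,0,-1],[0,0,0,0,-0.65,0,-1],[0,0,0,0,-1,0,-1]]
  ]
}}

```text
time: 8.55
ee_pos: [0.4778, 0.1044, 0.3099]
ee_rot: [2.352, -2.082, -0.001]
force: [0.3, -0.0, -1.0]
gripper_width: 0.086
grip_force: 59.3
```

>>> {"api": "apply_moves", "payload": {
  "targets": [
    [[0,0,0,0,-0.35,0,-1],[0,0,0,0,-0.7,0,-1],[0,0,0,0,-1,0,-1]]
  ]
}}

```text
time: 8.85
ee_pos: [0.4778, 0.0241, 0.3101]
ee_rot: [2.352, -2.083, -0.0]
force: [0.5, -0.4, -1.6]
gripper_width: 0.088
grip_force: 59.3
```

>>> {"api": "apply_moves", "payload": {
  "targets": [
    [[0,0,0,0,-0.35,0,-1],[0,0,0,0,-0.7,0,-1],[0,0,0,0,-1,0,-1]]
  ]
}}

```text
time: 9.15
ee_pos: [0.4778, -0.0558, 0.31]
ee_rot: [2.352, -2.083, -0.0]
force: [0.5, 0.1, -0.1]
gripper_width: 0.086
grip_force: 59.3
```

>>> {"api": "apply_moves", "payload": {
  "targets": [
    [[0,0,0.002,0.02,-0.35,0,-1],[0,0,0.004,0.05,-0.7,-0.2,-1],[0,0,0.004,0.05,-1,-0.6,-1],[0,0,0.004,0.05,-1,-1,-1]]
  ]
}}

```text
time: 9.55
ee_pos: [0.4821, -0.1366, 0.2293]
ee_rot: [-2.362, 2.071, -0.001]
force: [1.0, -0.0, -1.2]
gripper_width: 0.084
grip_force: 59.3
```

>>> {"api": "apply_moves", "payload": {
  "targets": [
    [[0,0,0,0,-0.35,-0.3,-1],[0,0,0,0,-0.7,-0.6,-1],[0,0,0,0,-0.81,-0.9,-1],[0,0,0,0,-0.81,-1,-1],[0,0,0,0,-0.81,-1,-1]]
  ]
}}

```text
time: 10.05
ee_pos: [0.4815, -0.1993, 0.1489]
ee_rot: [2.363, -2.068, -0.003]
force: [-0.2, 0.4, -1.2]
gripper_width: 0.088
grip_force: 59.1
```

```bash
python3 - <<'E'
from h import *
from snap import snap
s,c=snap("w7");C=cam(c,s)
R=Ro.from_rotvec(s["ee_rot"]).as_matrix();t=s["ee_pos"]
b=[t+R@[x,y,.0865] for x in(.042,) for y in(-.004,.004)];print("board bottom near",proj(C,b))
p=[.4828,-.1997,.123];Q=Ro.from_euler("z",p[2]).as_matrix()
L=np.array([[.005,-.0435,.034],[-.005,-.0435,.034],[.036,-.059,.034],[-.036,-.059,.034],[.036,.059,.034],[-.036,.059,.034]])
print("stand",proj(C,L@Q.T+[p[0],p[1],0]).round(1).tolist())
cv2.imwrite("pics/w7c.png",cv2.resize(c["image"][60:260,230:420,::-1],None,fx=3,fy=3,interpolation=3))
E
```

```text
10.05 [ 0.48154493 -0.199257    0.14891745] [ 2.36289082 -2.06797812 -0.00336568] [-0.02  0.18 -0.44 -0.   -0.96  0.15]
board bottom near [[320.03597254 146.80431624]
 [332.21950381 146.78787867]]
stand [[318.0, 137.1], [331.6, 137.2], [274.7, 115.0], [375.1, 115.9], [280.3, 261.9], [367.6, 262.4]]
```

View pics/w7c.png

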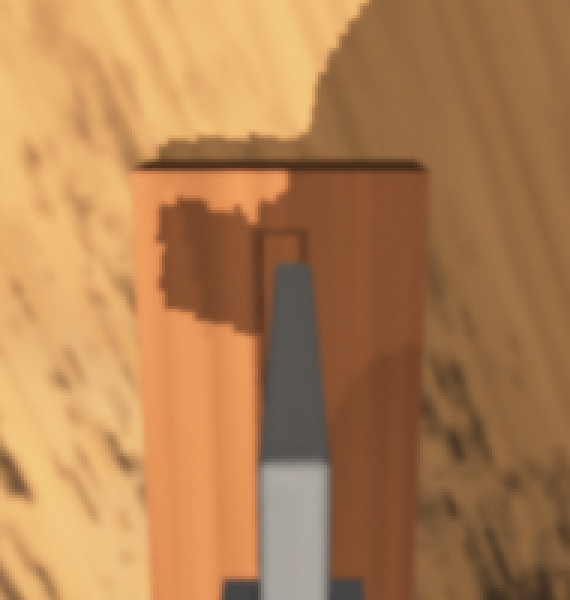

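The picture (scale 3, offset (230,60)) shows the board's lower near corner centred at (293,264) and the slot mouth's near end centred at (281.5,230), so the board is about 3 mm short in +x. The board's yaw is also slightly low. I'll correct both and descend to just above the mouth.

>>> {"api": "apply_moves", "payload": {
  "targets": [
    [[0,0,0.003,0.02,0,-0.05,-1],[0,0,0.005,0.03,0,-0.15,-1],[0,0,0.005,0.03,0,-0.28,-1],[0,0,0.005,0.03,0,-0.28,-1],[0,0,0.005,0.03,0,-0.28,-1]]
  ]
}}

```text
time: 10.6
ee_pos: [0.4846, -0.1992, 0.127]
ee_rot: [2.381, -2.049, -0.001]
force: [-0.0, -0.6, -0.6]
gripper_width: 0.083
grip_force: 59.1
```

```bash
python3 - <<'E'
from h import *
from snap import snap
s,c=snap("w8");C=cam(c,s)
R=Ro.from_rotvec(s["ee_rot"]).as_matrix();t=s["ee_pos"]
print("board bottom near",proj(C,[t+R@[.042,y,.0865] for y in(-.004,.004)]))
p=[.484,-.1985,.123];Q=Ro.from_euler("z",p[2]).as_matrix()
L=np.array([[.007,-.0455,.034],[-.007,-.0455,.034],[.036,-.059,.034],[-.036,-.059,.034]])
print("stand",proj(C,L@Q.T+[p[0],p[1],0]).round(1).tolist())
im=c["image"].astype(int)
for r in range(96,172,4): print(r,"".join(f"{v:4d}" for v in im[r,306:348:1,0]))
E
```

```text
10.6 [ 0.48463809 -0.19919754  0.12696679] [ 2.38079591e+00 -2.04877514e+00 -1.06494097e-03] [-0.02  0.21 -0.46  0.   -0.9   0.16]
board bottom near [[320.04308708 146.78598612]
 [332.2267515  146.76955494]]
stand [[318.2, 140.8], [339.0, 141.4], [274.5, 119.2], [383.7, 122.0]]
96  228 229 231 232 234 235 236 236 236 236 236 237 237 237 236 236 236 235 234 234 232 232 232 232 232 229 211 174 153 149 150 151 151 150 150 149 148 148 148 145 142 138
100  231 231 232 232 234 235 236 237 237 237 237 237 237 237 237 236 235 235 233 232 231 230 230 230 227 213 183 156 147 147 149 150 152 151 150 149 147 148 148 147 145 143
104  234 233 234 234 235 236 236 237 237 237 236 236 236 236 236 237 237 236 236 235 234 233 232 232 226 202 162 140 140 144 146 149 150 151 151 150 150 146 147 146 146 145
108  156 159 169 182 188 188 189 193 203 213 210 191 160 146 148 152 155 156 159 163 174 187 191 188 174 154 141 136 134 136 140 146 148 150 150 151 151 150 147 146 145 146
112  147 146 144 143 142 142 141 140 139 135 130 127 124 127 129 133 135 140 143 146 147 147 146 147 147 147 144 141 139 134 133 1
[... 1764 characters left out ...]
 132 131
156  125 127 129 130 133 135 136 137 138 137 137 131 122 107  96  87  83  83  84  83  84  84  84  83  82  81  81  83  84  86  89  98 109 119 127 131 130 131 131 131 131 132
160  124 126 129 131 133 135 137 137 138 138 136 131 121 106  95  85  83  85  85  85  86  84  83  83  84  83  83  80  77  80  89 100 110 121 127 130 131 131 132 131 131 132
164  123 126 128 130 133 134 137 137 138 138 135 132 120 104  92  84  83  86  85  85  85  85  85  85  85  83  83  81  78  80  91 102 112 122 129 131 131 131 131 132 132 133
168  124 126 127 130 133 133 135 136 137 137 135 131 116 100  86  84  84  85  86  86  86  86  85  85  84  85  83  83  81  86  93 103 113 123 130 131 132 133 132 132 132 133
```

```bash
python3 - <<'E'
from h import *
import pickle
s,c=pickle.load(open("w8.pkl","rb"));C=cam(c,s);g=c["image"].astype(float)
R=Ro.from_rotvec(s["ee_rot"]).as_matrix()
def edge(ch,rows,a,b,sg):
    o=[]
    for r in rows:
        d=sg*np.gradient(cv2.GaussianBlur(g[r:r+1,:,ch],(5,1),1)[0])[a:b].clip(0);k=d.argmax();w=d[max(k-2,0):k+3]
        o.append((a+max(k-2,0)+(w*np.arange(len(w))).sum()/w.sum(),r))
    o=np.array(o);f=np.polyfit(o[:,1],o[:,0],1);e=o[:,0]-np.polyval(f,o[:,1]);m=abs(e)<1.5
    f=np.polyfit(o[m,1],o[m,0],1);return np.array([(np.polyval(f,r),r) for r in(rows[0],rows[-1])]),abs(e).mean()
def rep(n,ch,rows,a,b,sg,z):
    p,e=edge(ch,rows,a,b,sg);X=ray(C,p,z);L=(X-s["ee_pos"])@R;d=X[0]-X[1]
    print(n,p.round(1).tolist(),round(e,2),"tool y mm",(L[:,1]*1e3).round(2),"tool x mm",(L[:,0]*1e3).round(0),"yaw",np.arctan2(d[0],-d[1]).round(4))
zt=s["ee_pos"][2]+.0385
rep("board L",2,range(222,300,3),305,326,1,zt);rep("board R",2,range(222,300,3),328,352,-1,zt)
rep("stand L",1,range(126,250,4),262,290,-1,.034);rep("stand R",2,range(126,250,4),362,392,-1,.034);rep("stand R+",2,range(126,250,4),362,392,1,.034)
rep("bevel L",0,range(146,170,2),314,321,-1,.034);rep("bevel R",0,range(150,172,2),336,344,1,.034)
E
```

```text
board L [[317.0, 222.0], [316.5, 297.0]] 0.13 tool y mm [-2.6  -3.06] tool x mm [39. 11.] yaw 0.1331
board R [[330.9, 222.0], [329.1, 297.0]] 0.51 tool y mm [1.85 1.27] tool x mm [39. 11.] yaw 0.1289<stdin>:9: RuntimeWarning: invalid value encountered in scalar divide
Traceback (most recent call last):
TypeError: expected non-empty vector for x
```

```bash
python3 - <<'E'
from h import *
import pickle
s,c=pickle.load(open("w8.pkl","rb"));C=cam(c,s)
R=Ro.from_rotvec(s["ee_rot"]).as_matrix()
hsv=cv2.cvtColor(c["image"],cv2.COLOR_RGB2HSV).astype(float)
for r in (130,190,240): print(r,hsv[r,262:290,0].astype(int),hsv[r,370:395,0].astype(int))
g=c["image"].astype(float);f=g[:,:,1]/(g[:,:,0]+1)
for r in (130,190,240): print(r,(f[r,262:290]*100).astype(int),(f[r,370:395]*100).astype(int))
E
```

```text
130 [16 16 16 17 17 17 17 17 17 17 17 17 16 15 13 13 13 13 13 13 13 12 12 12
 12 12 12 13] [11 11 11 11 11 11 11 11 11 11 11 11 12 13 14 14 15 14 15 15 15 14 15 15
 15]
190 [16 16 16 16 16 16 16 16 15 15 15 15 15 15 15 14 13 13 13 13 13 13 13 12
 12 12 12 12] [11 11 12 11 11 11 11 11 12 13 14 15 15 15 14 15 14 15 14 14 14 15 14 14
 14]
240 [16 17 16 16 17 16 16 16 16 16 16 16 16 16 16 15 14 13 12 12 12 12 12 12
 12 12 12 12] [11 11 11 11 11 12 12 14 14 14 15 14 14 15 15 15 14 14 14 15 14 14 15 15
 15]
130 [74 75 75 76 76 76 76 77 77 77 77 76 74 71 67 66 65 65 65 65 64 63 63 62
 62 63 63 64] [58 58 58 59 58 58 59 59 60 59 59 59 61 65 69 70 70 70 71 70 70 70 70 70
 71]
190 [77 77 77 77 77 77 76 75 75 74 74 73 73 73 71 68 65 64 64 64 64 64 63 63
 62 62 62 62] [58 58 59 58 58 58 57 58 61 65 69 70 70 71 70 70 70 71 70 70 70 70 70 70
 70]
240 [77 78 78 77 77 76 76 76 77 76 77 78 78 78 76 75 70 65 63 63 62 62 63 63
 63 62 62 62] [58 57 58 58 59 61 64 69 70 71 71 71 70 71 70 71 70 71 70 71 70 70 71 71
 71]
```

```bash
python3 - <<'E'
from h import *
import pickle
s,c=pickle.load(open("w8.pkl","rb"));C=cam(c,s)
R=Ro.from_rotvec(s["ee_rot"]).as_matrix()
for p in ([(275.3,130),(278.2,240)],[(383,130),(376.3,240)],[(318.3,145),(317.7,168)]):
    X=ray(C,np.array(p,float),.034);L=(X-s["ee_pos"])@R;d=X[0]-X[1];print((L*1e3).round(1).tolist(),np.arctan2(d[0],-d[1]))
E
```

```text
[[52.1, -33.8, 92.9], [-28.0, -35.5, 92.9]] 0.12788038507992405
[[52.0, 37.8, 93.0], [-28.2, 36.8, 93.0]] 0.13737719534575854
[[42.1, -5.3, 93.0], [26.2, -5.9, 93.0]] 0.11421365600651971
```

>>> {"api": "apply_moves", "payload": {
  "targets": [
    [[0,0,0,-0.015,0,0,-1],[0,0,0,-0.015,0,-0.04,-1],[0,0,0,-0.015,0,-0.08,-1],[0,0,0,-0.015,0,-0.12,-1],[0,0,0,-0.015,0,-0.16,-1],[0,0,0,-0.015,0,-0.16,-1]]
  ]
}}

```text
time: 11.25
ee_pos: [0.4837, -0.1993, 0.114]
ee_rot: [2.381, -2.049, -0.0]
force: [1.2, -0.8, -2.1]
gripper_width: 0.083
grip_force: 59.1
```

>>> {"api": "apply_moves", "payload": {
  "targets": [
    [[0,0,0,0,0,-0.05,-1],[0,0,0,0,0,-0.1,-1],[0,0,0,0,0,-0.15,-1],[0,0,0,0,0,-0.2,-1],[0,0,0,0,0,-0.2,-1]]
  ]
}}

```text
time: 11.75
ee_pos: [0.4836, -0.1993, 0.0979]
ee_rot: [2.381, -2.05, -0.001]
force: [1.5, -0.6, -1.9]
gripper_width: 0.084
grip_force: 59.1
```

>>> {"api": "apply_moves", "payload": {
  "targets": [
    [[0,0,0,0,0,-0.02,-1],[0,0,0,0,0,-0.035,-1],[0,0,0,0,0,-0.045,-1],[0,0,0,0,0,-0.045,-1]]
  ]
}}

```text
time: 12.15
ee_pos: [0.4838, -0.1994, 0.095]
ee_rot: [-2.381, 2.049, -0.0]
force: [0.5, 0.2, -0.4]
gripper_width: 0.082
grip_force: 59.3
```

>>> {"api": "apply_moves", "payload": {
  "targets": [
    [[0,0,0,0,0,-0.01,-1],[0,0,0,0,0,-0.02,-1],[0,0,0,0,0,-0.02,-1]]
  ]
}}

```text
time: 12.45
ee_pos: [0.4842, -0.1994, 0.095]
ee_rot: [-2.382, 2.048, -0.002]
force: [-3.1, 2.5, 15.1]
gripper_width: 0.081
grip_force: 61.7
```

>>> {"api": "apply_moves", "payload": {
  "targets": [
    [[0,0,0,0,0,0.01,-1],[0,0,0,0,0,0.01,-0.8],[0,0,0,0,0,0.01,-0.4],[0,0,0,0,0,0.01,0.2],[0,0,0,0,0,0.01,0.2],[0,0,0,0,0,0.2,0.2],[0,0,0,0,0,0.5,0.5],[0,0,0,0,0,1,1]]
  ]
}}

```text
time: 13.25
ee_pos: [0.482, -0.1991, 0.1719]
ee_rot: [2.378, -2.048, -0.007]
force: [1.2, -0.1, 0.7]
gripper_width: 0.897
grip_force: 0.0
```

>>> {"api": "apply_moves", "payload": {
  "targets": [
    [[0,0,0,0,0,0.4,1],[0,0,0,0,0,0.8,1],[0,0,0,0,0,0.8,1],[0,0,0,0,0,0.8,1]]
  ]
}}

```text
time: 13.65
ee_pos: [0.4838, -0.1992, 0.2377]
ee_rot: [-2.38, 2.049, -0.001]
force: [-0.5, -0.6, -0.9]
gripper_width: 0.998
grip_force: 0.0
```

```bash
python3 - <<'E'
from h import *
from snap import snap
s,c=snap("w9");C=cam(c,s)
R=Ro.from_rotvec(s["ee_rot"]).as_matrix()
g=c["image"].min(2)
p=[.4838,-.1988,.14]
Q=Ro.from_euler("z",p[2]).as_matrix()
print(proj(C,np.array([[0,-.042,.133],[0,.042,.133]])@Q.T+[p[0],p[1],0]))
for r in range(180,345,12): print(r,g[r,306:346:2])
E
```

```text
13.65 [ 0.48384322 -0.19923063  0.23771956] [-2.37998140e+00  2.04886131e+00 -1.48817423e-03] [-0.02  0.1  -0.31 -0.   -1.16  0.16]
[[326.94786075 142.96193684]
 [326.11815571 250.34386714]]
180 [ 98  97  91  90  92  96  95  84 166 242 246 246 245 218  75  50  47  46
  46  49]
192 [ 97  97  90  88  91  94  94  84 176 244 246 246 246 213  64  46  46  46
  52  55]
204 [ 97  96  90  88  91  93  93  82 174 244 246 246 245 210  80  85  90  88
  74  49]
216 [ 98  96  90  88  89  92  94 100 181 244 246 246 245 209  94  90  89  70
  50  49]
228 [113 106  84  72  78  92 114 122 181 243 246 246 245 207 115 107  72  36
  38  50]
240 [116 117 121 110  94 104 111  96 170 243 245 229 179 138 106  77  55  52
  55  48]
252 [122 117  95  86  96 101  87  80  78  71  77  97 107 101  70  63  62  57
  62  64]
264 [118 125 123 121 126 126 122 120 118 114 114 115  90  47  36  44  57  67
  67  68]
276 [121 125 130 129 127 126 124 120 118 116 109  89  80  84  83  98 100  84
  76  73]
288 [106 111 120 119 109  97 109 111 106 103 106 108 116 115 105  94  95  93
  82  92]
300 [ 45  45  46  44  44  45  47  45  44  44  45  46  59  80 106 103  87  76
  65  81]
312 [ 54  66  81  84  84  83  85  85  86  91  91  89  83  68  62  64  63  64
  79 114]
324 [ 45  51  78  82  82  80  83  83  84  82  83  81  79  72  93 116 120 120
 118 115]
336 [ 43  46  74  81  81  80  83  83  83  82  87 115 137 105 109 123 124 122
 118 115]
```

```bash
python3 - <<'E'
from h import *
import pickle
s,c=pickle.load(open("w9.pkl","rb"));C=cam(c,s)
g=c["image"].min(2)
for k in (324,327,330): print(k,list(enumerate(g[124:156,k],124))[::2],list(enumerate(g[228:256,k],228))[::2])
for z in(.125,.133,.14): print(z,ray(C,[[326.8,139],[326.8,240]],z).round(4).tolist())
s4,c4=pickle.load(open("w4.pkl","rb"));C4=cam(c4,s4)
E
```

```text
324 [(124, np.uint8(58)), (126, np.uint8(66)), (128, np.uint8(73)), (130, np.uint8(74)), (132, np.uint8(75)), (134, np.uint8(77)), (136, np.uint8(80)), (138, np.uint8(81)), (140, np.uint8(80)), (142, np.uint8(106)), (144, np.uint8(159)), (146, np.uint8(164)), (148, np.uint8(163)), (150, np.uint8(163)), (152, np.uint8(164)), (154, np.uint8(165))] [(228, np.uint8(243)), (230, np.uint8(243)), (232, np.uint8(244)), (234, np.uint8(244)), (236, np.uint8(243)), (238, np.uint8(243)), (240, np.uint8(243)), (242, np.uint8(243)), (244, np.uint8(242)), (246, np.uint8(242)), (248, np.uint8(233)), (250, np.uint8(120)), (252, np.uint8(71)), (254, np.uint8(72))]
327 [(124, np.uint8(57)), (126, np.uint8(77)), (128, np.uint8(81)), (130, np.uint8(84)), (132, np.uint8(81)), (134, np.uint8(83)), (136, np.uint8(83)), (138, np.uint8(83)), (140, np.uint8(82)), (142, np.uint8(109)), (144, np.uint8(163)), (146, np.uint8(170)), (148, np.uint8(171)), (150, np.uint8(169)), (152, np.uint8(170)), (154, np.uint8(171))] [(228, np.uint8(246)), (230, np.uint8(246)), (232, np.uint8(246)), (234, np.uint8(246)), (236, np
[... 337 characters left out ...]
)), (136, np.uint8(82)), (138, np.uint8(83)), (140, np.uint8(82)), (142, np.uint8(110)), (144, np.uint8(164)), (146, np.uint8(171)), (148, np.uint8(171)), (150, np.uint8(170)), (152, np.uint8(171)), (154, np.uint8(171))] [(228, np.uint8(245)), (230, np.uint8(245)), (232, np.uint8(245)), (234, np.uint8(245)), (236, np.uint8(244)), (238, np.uint8(236)), (240, np.uint8(179)), (242, np.uint8(163)), (244, np.uint8(163)), (246, np.uint8(163)), (248, np.uint8(155)), (250, np.uint8(124)), (252, np.uint8(107)), (254, np.uint8(86))]
0.125 [[0.49, -0.2419, 0.125], [0.4782, -0.1624, 0.125]]
0.133 [[0.4902, -0.2431, 0.133], [0.4787, -0.1661, 0.133]]
0.14 [[0.4903, -0.2442, 0.14], [0.4792, -0.1693, 0.14]]
```

The board reads seated: the top edge spans rows 142.5-250, as predicted for z=0.133, centred on (0.4838,-0.1988). I'll move to look at the clip.

>>> {"api": "apply_moves", "payload": {
  "targets": [
    [[0,0,0,0,0.25,0.25,1],[0,0,0,0,0.5,0.5,1],[0,0,0,-0.03,0.75,0.7,1],[0,0,0,-0.06,1,0.9,1]]
  ]
}}

```text
time: 14.1
ee_pos: [0.4782, -0.1186, 0.3083]
ee_rot: [2.379, -2.049, -0.003]
force: [-0.0, 1.1, -0.3]
gripper_width: 0.999
grip_force: 0.0
```

>>> {"api": "apply_moves", "payload": {
  "targets": [
    [[0,0,0,0,0.3,0,1],[0,0,0,0,0.6,0,1],[0,0,0,0,0.9,0,1],[0,0,0,0,0.9,0,1],[0,0,0,0,0.9,0,1]]
  ]
}}

```text
time: 14.6
ee_pos: [0.4784, -0.047, 0.3081]
ee_rot: [2.381, -2.047, -0.002]
force: [-0.5, 0.7, 0.3]
gripper_width: 1.001
grip_force: 0.0
```

```bash
python3 - <<'E'
from h import *
from snap import snap
s,c=snap("w10");C=cam(c,s)
u=proj(C,[[.479,.03,.187],[.479,.03,.139]]);print(u)
a,b=u[0].astype(int);a0=max(a-100,0);b0=min(max(b-90,0),220);print(a0,b0)
cv2.imwrite("pics/w10c.png",cv2.resize(c["image"][b0:b0+150,a0:a0+200,::-1],None,fx=4,fy=4,interpolation=3))
E
```

```text
14.6 [ 0.4784471  -0.04702163  0.30808572] [ 2.38100952e+00 -2.04655015e+00 -2.11626664e-03] [ 0.31 -0.01 -0.27 -0.   -1.31 -0.16]
[[312.09287771 277.2090794 ]
 [313.95750536 251.69843172]]
212 187
```

View pics/w10c.png

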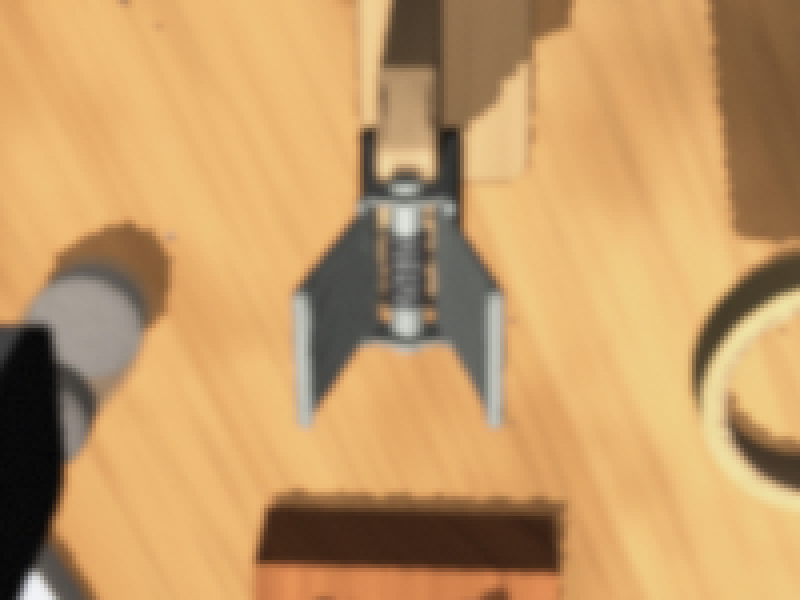

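The picture (scale 4, offset (212,187)) shows the handle tips on the left at (302,292)-(307,427) and on the right at (494,292)-(494,425). The rod runs (404,190)-(406,340), and the plate's top edge midline runs (408.5,68)-(406.5,178).

```bash
python3 - <<'E'
from h import *
import pickle
s,c=pickle.load(open("w10.pkl","rb"));C=cam(c,s)
R=Ro.from_rotvec(s["ee_rot"]).as_matrix()
print("tool yaw",np.arctan2(-R[1,1],-R[0,1]))
q=lambda *p:np.array(p)/4+[212,187]-.4
for n,p,z in (("L",((302,292),(307,427)),.186),("R",((494,292),(494,425)),.186),("rod",((404,190),(406,340)),.139),("plate",((408.5,68),(406.5,178)),.135)):
    X=ray(C,q(*p),z);d=X[0]-X[1];L=(X-s["ee_pos"])@R
    print(n,X.round(4).tolist(),X.mean(0).round(4),"len",np.linalg.norm(d).round(4),"yaw",np.arctan2(d[0],-d[1]).round(3),"tool",(L*1e3).round(1).tolist())
E
```

```text
tool yaw 0.15079402887486884
L [[0.5021, 0.0169, 0.186], [0.4973, 0.0496, 0.186]] [0.4997 0.0333 0.186 ] len 0.033 yaw 0.146 tool [[-59.7, -33.3, 122.0], [-92.7, -33.5, 122.0]]
R [[0.462, 0.0109, 0.186], [0.4569, 0.0431, 0.186]] [0.4595 0.027  0.186 ] len 0.0325 yaw 0.157 tool [[-59.8, 7.3, 122.1], [-92.3, 7.4, 122.1]]
rod [[0.4829, 0.0114, 0.139], [0.4768, 0.0522, 0.139]] [0.4799 0.0318 0.139 ] len 0.0412 yaw 0.148 tool [[-57.2, -13.6, 169.0], [-98.3, -13.7, 169.0]]
plate [[0.486, -0.0184, 0.135], [0.4826, 0.01, 0.135]] [ 0.4843 -0.0042  0.135 ] len 0.0285 yaw 0.12 tool [[-27.2, -12.2, 173.1], [-55.7, -13.1, 173.0]]
```

>>> {"api": "apply_moves", "payload": {
  "targets": [
    [[0,0,0.002,0.01,0.3,0,1],[0,0,0.004,0.02,0.6,-0.2,1],[0,0,0.004,0.02,0.98,-0.5,1],[0,0,0.004,0.02,0.98,-0.8,1],[0,0,0.004,0.02,0.98,-1,1],[0,0,0.004,0.02,0.98,-1,1],[0,0,0.004,0.02,0.98,-1,1]]
  ]
}}

```text
time: 15.35
ee_pos: [0.4807, 0.0304, 0.2294]
ee_rot: [2.392, -2.035, 0.0]
force: [0.1, 0.1, -0.2]
gripper_width: 1.003
grip_force: 0.0
```

```bash
python3 - <<'E'
from h import *
from snap import snap
s,c=snap("w11");C=cam(c,s)
R=Ro.from_rotvec(s["ee_rot"]).as_matrix();print("tool yaw",np.arctan2(-R[1,1],-R[0,1]))
for n,P in (("L",[[.5021,.0169,.186],[.4973,.0496,.186]]),("R",[[.462,.0109,.186],[.4569,.0431,.186]])): print(n,proj(C,P).round(1).tolist())
g=c["image"][:,:,0]
for r in (180,190,200,210,220,230,240,250): print(r,g[r,270:300],g[r,352:388])
E
```

```text
15.35 [0.48065466 0.03036967 0.22941908] [ 2.39237471e+00 -2.03471273e+00  6.32538935e-05] [ 0.47  0.04 -0.4   0.   -1.13 -0.31]
tool yaw 0.16122850709400044
L [[292.2, 204.7], [293.2, 257.4]]
R [[364.2, 205.5], [362.2, 257.4]]
180 [225 223 225 227 229 229 229 228 228 227 225 224 223 226 227 228 229 228
 229 229 229 229 229 229 229 228 228 225 222 221] [222 222 221 223 224 225 226 225 215 192 178 193 212 216 216 215 215 217
 218 216 215 214 212 210 210 209 208 207 204 202 202 203 204 201 197 195]
190 [229 229 229 228 226 224 224 226 228 229 229 229 228 228 226 224 224 225
 227 227 228 228 228 228 229 228 229 229 229 229] [216 219 220 221 224 226 226 221 210 202 212 224 227 227 226 223 220 218
 217 217 217 218 216 214 213 212 210 210 208 208 207 206 206 206 207 207]
200 [226 227 228 228 229 229 228 228 227 224 224 225 227 228 228 229 228 228
 227 226 225 223 216 195 158 114  82  67  61  58] [ 57  57  58  57  58  59  67  85 117 155 189 209 219 225 226 227 227 224
 223 220 219 218 218 220 220 219 219 217 215 214 213 213 212 210 209 209]
210 [228 228 228 228 227 227 228 228 229 229 228 2
[... 619 characters left out ...]
  60] [ 87  88  89  88  87  83  74  67  71  84  91  99 100 106 129 177 213 226
 227 227 228 227 226 226 227 228 228 229 229 229 229 229 229 229 229 229]
240 [221 222 221 218 216 217 220 223 225 224 223 221 222 225 226 227 226 222
 210 188 173 181 189 177 147 110  74  62  63  65] [ 90  90  89  88  89  89  90  97 122 151 169 172 162 152 173 208 225 228
 228 227 227 227 227 227 227 227 227 228 229 229 229 229 229 229 229 229]
250 [224 224 225 224 225 225 225 223 219 219 219 222 224 223 223 220 220 221
 219 200 176 179 187 179 153 119  91  95 133 180] [217 218 212 193 156 118 101 116 146 167 179 182 173 167 191 217 227 227
 227 227 227 226 226 226 227 227 227 227 226 226 226 227 227 229 229 229]
```

>>> {"api": "apply_moves", "payload": {
  "targets": [
    [[0,0,0,-0.005,0.01,-0.2,1],[0,0,0,-0.005,0.01,-0.45,1],[0,0,0,-0.005,0.01,-0.7,1],[0,0,0,-0.005,0.01,-0.87,1],[0,0,0,-0.005,0.01,-0.87,1],[0,0,0,-0.005,0.01,-0.87,1]]
  ]
}}

```text
time: 16.0
ee_pos: [0.4808, 0.0318, 0.1608]
ee_rot: [-2.393, 2.034, -0.001]
force: [0.7, -0.2, 0.4]
gripper_width: 0.998
grip_force: 0.0
```

>>> {"api": "apply_moves", "payload": {
  "targets": [
    [[0,0,0,0,0,0,0.7],[0,0,0,0,0,0,0.4],[0,0,0,0,0,0,0.2],[0,0,0,0,0,0,0.1],[0,0,0,0,0,0,0],[0,0,0,0,0,0,-0.1],[0,0,0,0,0,0,-0.2],[0,0,0,0,0,0,-0.3],[0,0,0,0,0,0,-0.4],[0,0,0,0,0,0,-0.5],[0,0,0,0,0,0,-0.6],[0,0,0,0,0,0,-0.8],[0,0,0,0,0,0,-1],[0,0,0,0,0,0,-1],[0,0,0,0,0,0,-1]]
  ]
}}

```text
time: 17.5
ee_pos: [0.4822, 0.0322, 0.1625]
ee_rot: [-2.392, 2.031, -0.005]
force: [-3.0, -0.1, 17.9]
gripper_width: 0.204
grip_force: 59.1
```

```bash
python3 - <<'E'
from h import *
from snap import snap
s,c=snap("w12");print(s["gripper_width"]*85,s["grip_force"],s["force"])
C=capture=None
import cell
d=cell.capture("scene");import pickle,cv2;pickle.dump(d,open("sc12.pkl","wb"))
E
```

```text
17.5 [0.48218751 0.03223479 0.16247404] [-2.39235004  2.03067344 -0.00538836] [ 0.48  0.1  -0.5   0.   -0.97 -0.31]
17.32852312796695 59.14600118994713 [-3.02174298 -0.06429407 17.90884688]
```

>>> {"api": "apply_moves", "payload": {
  "targets": [
    [[0,0,0,0,0,0.03,-1],[0,0,0,0,0,0.1,-1],[0,0,0,0,0,0.25,-1],[0,0,0,0,0,0.45,-1],[0,0,0,0,0,0.7,-1],[0,0,0,0,0,1,-1],[0,0,0,0,0,1,-1],[0,0,0,0,0,1,-1]]
  ]
}}

```text
time: 18.4
ee_pos: [0.4802, 0.032, 0.2405]
ee_rot: [-2.393, 2.034, -0.001]
force: [-0.3, -0.4, -0.8]
gripper_width: 0.203
grip_force: 58.6
```

```bash
python3 - <<'E'
from h import *
from snap import snap
import pickle
s,c=snap("w13");print(s["gripper_width"]*85,s["grip_force"],s["force"])
from cell import capture
A=capture("scene");B=capture("top");pickle.dump((A,B),open("sc13.pkl","wb"))
s0,d=pickle.load(open("c0.pkl","rb"))
# wood stand foot region: compare with the first pictures
for n,I,(y0,y1,x0,x1) in (("scene",A,(240,272,285,335)),("top",B,(218,234,286,322))):
    a=cv2.cvtColor(d[n]["image"],cv2.COLOR_RGB2GRAY)[y0:y1,x0:x1].astype(np.float32);b=cv2.cvtColor(I["image"],cv2.COLOR_RGB2GRAY)[y0:y1,x0:x1].astype(np.float32)
    print(n,cv2.phaseCorrelate(a,b),abs(a-b).mean())
E
```

```text
18.4 [0.48021133 0.03201845 0.2404835 ] [-2.39283951e+00  2.03363755e+00 -5.98852512e-04] [ 0.48  0.03 -0.39 -0.   -1.16 -0.31]
17.28935927504025 58.59313264489174 [-0.29193525 -0.43061388 -0.78869136]
scene ((0.324206815633147, 0.16017614513530454), 0.8474895870685577) 6.71125
top ((-1.5738108424401283, -0.19772457905570562), 0.21091542144616446) 60.335068
```

The clip came up and the wooden stand didn't move. I'll carry it over above the board.

>>> {"api": "apply_moves", "payload": {
  "targets": [
    [[0,0,-0.002,0.02,-0.2,0.02,-1],[0,0,-0.004,0.045,-0.45,0.02,-1],[0,0,-0.004,0.045,-0.7,0.02,-1],[0,0,-0.004,0.045,-1,0.02,-1]]
  ]
}}

```text
time: 18.95
ee_pos: [0.4833, -0.0487, 0.2405]
ee_rot: [2.381, -2.048, -0.002]
force: [-0.2, -0.2, -0.3]
gripper_width: 0.2
grip_force: 58.6
```

>>> {"api": "apply_moves", "payload": {
  "targets": [
    [[0,0,0,0,-0.25,0,-1],[0,0,0,0,-0.5,0,-1],[0,0,0,0,-0.75,0,-1],[0,0,0,0,-1,0,-1]]
  ]
}}

```text
time: 19.35
ee_pos: [0.4832, -0.129, 0.2405]
ee_rot: [2.38, -2.049, -0.002]
force: [0.3, 1.6, -1.6]
gripper_width: 0.206
grip_force: 58.6
```

>>> {"api": "apply_moves", "payload": {
  "targets": [
    [[0,0,0,0,-0.25,0,-1],[0,0,0,0,-0.5,0,-1],[0,0,0,0,-0.75,0,-1],[0,0,0,0,-0.89,0,-1],[0,0,0,0,-0.89,0,-1],[0,0,0,0,-0.89,0,-1]]
  ]
}}

```text
time: 19.95
ee_pos: [0.4835, -0.1992, 0.2408]
ee_rot: [2.38, -2.05, -0.001]
force: [0.6, 0.2, -0.9]
gripper_width: 0.205
grip_force: 58.6
```

```bash
python3 - <<'E'
from h import *
from snap import snap
import pickle
s,c=snap("w14");C=cam(c,s)
R=Ro.from_rotvec(s["ee_rot"]).as_matrix();t=s["ee_pos"]
print("tool yaw",np.arctan2(-R[1,1],-R[0,1]))
P=lambda x,y,z:t+R@[x,y,z]
print("lips near",proj(C,[P(.021,-.018,.0615),P(.021,.018,.0615)]),"rod",proj(C,[P(.021,0,.0235),P(-.021,0,.0235)]),"handle top",proj(C,[P(.017,y,-.027) for y in(-.01,.01)]))
print("board",proj(C,np.array([[0,-.042,.133],[0,.042,.133]])@Ro.from_euler("z",.149).as_matrix().T+[.4838,-.1988,0]))
g=cv2.cvtColor(c["image"],cv2.COLOR_RGB2GRAY)
for r in range(96,310,6): print(r,"".join(" .:-=+*#%@"[::-1][min(v//26,9)] for v in g[r,260:400:1]))
E
```

```text
19.95 [ 0.48345815 -0.19920073  0.24083246] [ 2.37999535e+00 -2.05002827e+00 -1.28142876e-03] [-0.02  0.1  -0.3  -0.   -1.17  0.16]
tool yaw 0.14869411514140288
lips near [[296.49492889 188.31635343]
 [355.71629084 188.23823872]] rod [[325.90212207 209.65280413]
 [326.09306805 282.36860492]] handle top [[298.56983095 266.29197387]
 [352.4063306  266.22396641]]
board [[325.51162878 142.09702284]
 [325.84404596 248.42546181]]
96 ........:::::::----::::------:::::......:::::.....::::-=++++++++++++++++==---==+++++++++++++++++=+=====++=++=======++++++++++++++=========++
102 ::::::::::::::::::::::::::-----:::::--==+===++++==+++===++++++++++++++++++++====++++++++++++++++++++++=+=============++++++=+++++++=======++
108 .::::::::::::::::::::::.:::---==========++++++++**##*******###########################################*++++============++++++=+++++++=====++
114 ...::::::::::::::::::::.....::::::::-----------=++***+++++++++**++++++**********+++++++++++++++++++****++++++++=========++++++=+++++++======
120 ::..::::::..::::-:::::::::::::::::::---::::-----=++**++++++++**+++++++******+**++++++++++
[... 3846 characters left out ...]
@@@@@%%###**##**####%%@%#+++++++************************#####**++++=++*#%@%####*#*#*#*###%@@@@@@@@@@@%#+--::::::::::::::
288 :--==----=*%@@@@@@@@@@@@%%#####*####*##%%@@%#++++++++++========-------::::-------=++++++++*%@@@%####*#*#######%@@@@@@@@@@@@%#=:::::::----:::
294 :::::--=*%@@@@@@@@@@@@@%##********#*###%@@@%#*+++++++++++++++++=--::::::::::::-==+++++++++#%@@@%%##*#******####%@@@@@@@@@@@@@%*=::::::::::::
300 .:::-=*%@@@@@@@@@@@@@@@@@@@@@%#*+=====*#%%%%#*+++++++**##############**+=-----:::-++++++++#%@%%%*+====+*#%%@@@@@@@@@@@@@@@@@@@@%#+=-::::::::
306 #%@@@@@@@@@@@@@@@@@@@@@@@@@@@@@@@@%#**#%%%@%%*++++++++++======-:.....:-==-:::::::-+++++++*#%@%%%#***%%@@@@@@@@@@@@@@@@@@@@@@@@@@@@@@@@#+-:::
```

The wrist image shows both open lips at row 190 (columns 297 and 357), centred over the board at column 326. The gape is full, so I'll descend astride the edge.

>>> {"api": "apply_moves", "payload": {
  "targets": [
    [[0,0,0,0.005,0,-0.15,-1],[0,0,0,0.005,0,-0.3,-1],[0,0,0,0.005,0,-0.45,-1],[0,0,0,0.005,0,-0.6,-1],[0,0,0,0.005,0,-0.72,-1],[0,0,0,0.005,0,-0.82,-1],[0,0,0,0.005,0,-0.82,-1],[0,0,0,0.005,0,-0.82,-1],[0,0,0,0.005,0,-0.82,-1],[0,0,0,0.005,0,-0.82,-1]]
  ]
}}

```text
time: 21.0
ee_pos: [0.4844, -0.1994, 0.1762]
ee_rot: [-2.381, 2.049, -0.001]
force: [-0.0, 0.0, -0.8]
gripper_width: 0.202
grip_force: 58.6
```

```bash
python3 - <<'E'
from h import *
from snap import snap
import pickle
s,c=snap("w15");C=cam(c,s);print(s["force"],s["gripper_width"],s["grip_force"])
R=Ro.from_rotvec(s["ee_rot"]).as_matrix();t=s["ee_pos"]
P=lambda x,y,z:t+R@[x,y,z]
print("lips near",proj(C,[P(.021,-.018,.0615),P(.021,.018,.0615)]))
print("board",proj(C,np.array([[0,-.042,.133],[0,.042,.133]])@Ro.from_euler("z",.149).as_matrix().T+[.4838,-.1988,0]))
g=cv2.cvtColor(c["image"],cv2.COLOR_RGB2GRAY)
for r in range(120,240,5): print(r,"".join("@%#*+=-:. "[min(v//26,9)] for v in g[r,270:385]))
from cell import capture
A=capture("scene");pickle.dump(A,open("sc15.pkl","wb"));B=cam(A)
print(proj(B,[[.4838,-.1988,.133],[.4838,-.1988,.034],[.48,.03,.135]]))
g=cv2.cvtColor(A["image"],cv2.COLOR_RGB2GRAY)
for r in range(150,240,3): print(r,"".join("@%#*+=-:. "[min(v//26,9)] for v in g[r,335:415]))
E
```

```text
21.0 [ 0.48440592 -0.19938232  0.17624392] [-2.38063972e+00  2.04901980e+00 -1.32084605e-03] [-0.02  0.15 -0.4   0.   -1.02  0.16]
[-0.01437524  0.00588518 -0.77557137] 0.20173236366817923 58.598867654800415
lips near [[296.4947153  188.31559729]
 [355.71575648 188.23743019]]
board [[326.99092817 161.75699121]
 [327.13159301 295.84788981]]
120 ::::::::::::::::::-----=++***************+++++=------++**+************************+++******************++++++++++++
125 --::::::::::::::::----=+********************++++++===+***+*************************++******************++++++++++++
130 ::::::-:::::::::::----=+*********************++++**********************************++******************++++++++++++
135 :::::::::::::::::------=+********************++*****************##****************++*******************++++++++++++
140 :::::::::::::--:::----=+*********************+++****#***********##****************+++*******************+++++++++++
145 ::::::---------:::----=+++*******************++****##***********##***************+++**********************+++++++++
150 :::::::---====-----------==+++++**
[... 4059 characters left out ...]
+++++=::::-+####*#*#
216 +======-:::::::::::::::----:::--------------==+++++++++++++++****+=--=+*#***###*
219 =---::::---::.:::----::----------------==+++++++++++*+++*********+====****#*###*
222 -::::::::::.::::=++++=----::------==+++++++++++++++*************++====+*####**#*
225 ::::::......::::=+++++++++======+++++++++++++++**************++=======+*#####***
228 -::::.:::::::::-=++++++++++++****++++++++++**************+++++========+*#**###*#
231 :::::::::::::::-=+++++*++++++***********************++=====+=========++####*##*#
234 :::::.:::::::---==-:::-=++++++******************+++++++++=============+*###**#**
237 ::-:::::::::::----::::::---==+**************++====++++++==============**##*#*##*
```

```bash
python3 -c "
from cell import ctrl
print(ctrl.finish_job())"
```

```text
the job is handed in; nothing more can be done
None
```

The job is handed in at about 21 s of the 51 s: the tall board stands fully home in the counter stand. The clip is held squeezed open astride the middle of the board's top edge, its lips about 16 mm below the edge with no contact force, and nothing else was knocked that I could see (I only checked the wooden stand for movement).

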